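# Clear the keyboard and shut the shop laptop

## Robot

A 7-joint arm with a two-finger parallel gripper is mounted at the origin on the work surface. World frame = base frame: x ahead of the robot, y to its left, z up, the work surface at z = 0. Lengths are in m, angles in rad, forces in N, time in s.
With the tool pointing down it reaches from about 0.425 to 0.95 m from the base axis. Payload 4.7 kg.
Tool frame: the origin (TCP) lies between the finger pads; the fingertips stand 25 mm ahead of it and the grasp point (between the pads) lies 6 mm ahead of it; z points along the fingers, y is the line along which they close (so a half turn about z gives the same grasp; the last joint's range is limited). The gripper opens to 85 mm and grips with 20 to 120 N. Pads are 22 mm wide; open, the fingers measure 114 mm over their backs; the gripper's body (76 mm by 85 mm) begins 54 mm behind the grasp point. The pads swing forward as they close: fully open they stand 13 mm farther back than shut.
Start: joints at [-1.198, 0.469, -0.049, 1.532, 0.024, 1.141, -0.082], TCP at [0.264, 0.621, 0.225] pointing down, gripper open.
Joint ranges: [-2.59, 2.59], [-0.33, 1.99], [-1.39, 1.29], [0.1, 2.45], [-1.04, 4.18], [0.21, 1.99], [-2.66, 2.66]. Speed limits (rad/s): [2.57, 2.57, 3.14, 3.14, 3.14, 3.14, 3.14].

## Interface

Orientations are given as a 3x3 rotation matrix whose columns are the frame's x, y, z axes.
In Python, from rig import * gives the robot as it stands. Calls block until the motion is done:
- movep(position, orientation): joint-space move of the TCP to a pose.
- move_l(position, attitude=None, feed=0.15, until_force=None): straight line of the TCP; attitude=None keeps the orientation; feed is the mean speed in m/s. With until_force (N) it stops when the force on the tool has changed by that much, and returns True; else False.
- move_joints(angles): joint-space move.
- command_gripper(opening, newtons=None): finger opening in m; newtons is the grip in N (None keeps the last); returns when the fingers have stopped.
- sleep(seconds).
- inverse_kinematics(position, orientation): joint angles nearest the present ones, or None.
- sense(): the state.
- camera(name): name is "side" or "top"; returns (picture, depth): 400x640x3 uint8, red, green, blue; 400x640 float32, m along the optical axis (not along the pixel's ray), 0 where there is no reading.
- camera_params(name): a dict with "K" (3x3 intrinsics, pixels), "position" and "rotation" of the camera in the world. Camera axes: x right, y down, z forward; pixel columns grow to the right and rows downward; lengths in m; the calibration is good to about 2 mm. A picture is of the moment at which its call begins. camera_params takes no time and is no camera call.
A pose or a line that the arm cannot do raises Unreachable and nothing moves.
- finish_job(): hands the job in; it is judged then, once.
The state is a dict: "time_s": time; "joint_pos": joint angles; "qd": joint speeds; "joint_efforts": joint torques, N m; "position": TCP position; "tcp_rot": TCP orientation; "wrist_force": force on the tool from outside, world axes, zero at the start; "ft_torque": the same for the moment, N m; "finger_gap": finger opening in m; "gripper_force": force on a finger pad.
Only numpy, scipy, OpenCV 4.12 (cv2) and the standard library are available. Lean on these libraries where they do the work, as an engineer would, in place of code of your own. Each camera call takes 0.05 s, during which the arm holds its last target. There are 200 camera calls.

## Task

Closing time at the counter: lift the brown carton off the laptop's keyboard and set it down flat on the floor of the white stock basket, lengthwise beside the two cartons already there, without dropping it. Then lower the laptop's lid gently until it is fully shut, without slamming it, leaning hard on it or shoving the laptop out of its place. Leave the other things on the counter where they are.

Things in the scene. Friction and masses are not known exactly. Their poses are not given: they have to be found in the camera images.
- laptop: Small open laptop, grey with black keys and a blue rim, loose on the counter, 1.35 kg. Base 200 (x) x 290 (y) x 16 mm high (keyboard deck). Origin: centre of its underside. z up; y along the hinge; +x from the hinge to the palm-rest edge: the lid stands at the -x edge (robot's side), the screen faces +x. Slides if shoved.
- lid (a joint): Angle of the laptop's lid, rad: 0 fully shut on the base, pi/2 upright, more leaning back (to the laptop's -x, towards the robot). Stiff friction hinge (about 0.4 N m): the lid stays at any angle it is left, even nearly shut, so it must be brought all the way down. Starts between 1.6 and 1.9.
- lid_hinge (a point): Middle of the hinge axis: 96 mm from the laptop's origin along its -x, 17 mm above the counter; axes as the laptop's, the hinge axis along y. It is part of the base and does not turn with the lid.
- lid_edge (a point): Middle of the lid's free edge, 195 mm from the hinge axis; turns with the lid. Lid: flat panel 191 x 290 x 7 mm; the screen face lies in the plane of the hinge axis, the plain outer (back) face 7 mm from it. Shut, the outer face is level, 24 mm above the counter. x from hinge to free edge, z out of the outer face.
- carton: Plain brown cardboard stock carton with a white paper label on top, 150 (x) x 45 (y) x 38 mm (z), about 0.13 kg, lying flat across the laptop's keyboard and touchpad, loose. Origin: centre of its underside.
- carton_mid (a point): Centre of the carton's volume, 19 mm above its origin.
- basket: Shallow open white plastic lattice basket, 236 (x, its length) x 206 (y) x 65 mm high, walls 4 mm, inner floor 4 mm up, loose, 0.6 kg. Origin: centre of its underside. Two like cartons (part of it) stand on edge along its -y wall, 45 mm high, filling y -99 to -22 mm; the floor from y -22 to +99 mm, x -114 to +114 mm, is empty.
- basket_space (a point): Centre of the basket's empty floor space, on the inner floor (4 mm above the counter); axes as the basket's. The empty space is 121 mm wide (y) and 228 mm long (x).
- calculator: Bystander: black desk calculator, 105 x 150 x 26 mm. Origin: centre of its underside.
- envelopes: Bystander: stack of brown envelopes, about 125 x 180 x 41 mm. Origin: centre of its underside.
- pen_box: Bystander: open gold-coloured card box 70 x 70 x 85 mm with pens standing in it, 125 mm high in all. Origin: centre of its underside.
Not all that is in view belongs to the job. Of the things that look like the carton, the smallest one is meant.

How it is judged:
On the way:
1. the carton lies flat on the empty floor of the basket, lengthwise, let go and at rest, with the lid still open (z of carton_mid in the frame of basket between 0.015 and 0.034 m and horizontal distance between carton_mid and basket_space below 0.075 m and y of carton_mid in the frame of basket between -0.022 and 0.1 m and angle between the x axis of carton and the x axis of basket, either way round below 0.35 rad and linear speed of carton below 0.03 m/s and contact force between the fingers and carton below 0.1 N and value of joint lid above 0.5 rad), for 0.2 s.
At the end, for the whole second after the job is handed in: The lid is shut to within 0.03 rad (front edge under 6 mm from home), the laptop stands flat within 30 mm of where it started, and the carton lies at rest flat on the empty part of the basket's floor, within 0.35 rad of the basket's length, the basket standing level (value of joint lid below 0.03 rad and distance of laptop from where it was at the start of the episode below 0.03 m and angle between laptop's own z axis and vertical below 0.03 rad and linear speed of each of laptop, carton below 0.02 m/s and z of carton_mid in the frame of basket between 0.015 and 0.034 m and horizontal distance between carton_mid and basket_space below 0.075 m and y of carton_mid in the frame of basket between -0.022 and 0.1 m and angle between the x axis of carton and the x axis of basket, either way round below 0.35 rad and angle between basket's own z axis and vertical below 0.05 rad); the robot touches nothing.
It fails at once if the lid is slammed: it closes faster than 2.5 rad/s (velocity of joint lid below -2.5 rad/s).
It fails at once if the laptop is leaned on: the robot presses it with more than 40 N (contact force between any of the arm, the fingers and laptop above 40 N).
It fails at once if the carton is crushed against the laptop (more than 30 N), as by the lid closing on it (contact force between carton and laptop above 30 N).
It fails at once if the carton is dropped: it falls freely faster than 0.7 m/s (about 25 mm) (contact force between the fingers and carton below 0.05 N and linear speed of carton above 0.7 m/s).
It fails at once if a bystander is moved more than 30 mm (distance of any of calculator, envelopes, pen_box from where it was at the start of the episode above 0.03 m).
It also fails if it takes over 66 s, if anything falls off the work surface, if the arm or the gripper's body presses on something with over 40 N, if the wrist force passes 120 N, or if a joint passes its speed limit or range.

## Working session

There is one attempt and no reset: what is moved stays moved. The work goes in short steps, each a Python script; the robot and the scene stay as the last script left them, time stands still between calls to the robot, and variables do not carry over. Pictures are saved under pics/ and viewed, at most 10 in all, crops included, and the job is handed in when it is done.

```bash
mkdir -p pics; ls; python3 - <<'E'
from rig import *
import cv2,numpy as np
for n in("top","side"):
    p,d=camera(n);cv2.imwrite(f"pics/{n}0.png",p[:,:,::-1]);np.save(f"pics/{n}0.npy",d)
    c=camera_params(n);print(n,c["K"],c["position"],c["rotation"])
s=sense();print(s["position"],s["tcp_rot"],s["time_s"])
E
```

```text
pics
top [[364.19395338   0.         328.24072335]
 [  0.         364.19395338 202.30873963]
 [  0.           0.           1.        ]] [0.42069935 0.06263249 1.3187512 ] [[-0.01953918 -0.99732675  0.07041006]
 [-0.99978322  0.01999679  0.00580016]
 [-0.00719263 -0.07028146 -0.99750127]]
side [[431.82859429   0.         322.04466683]
 [  0.         431.82859429 197.37601327]
 [  0.           0.           1.        ]] [ 0.3728947  -0.82272675  1.17359991] [[ 0.98607203 -0.11833033  0.11687555]
 [-0.1658461  -0.75250938  0.63735759]
 [ 0.01253121 -0.64786384 -0.76165308]]
[0.26373728 0.62074953 0.22424275] [[-9.20375863e-01  3.91034294e-01 -6.72887323e-04]
 [ 3.91034871e-01  9.20374327e-01 -1.68143703e-03]
 [-3.81913256e-05 -1.81067647e-03 -9.99998360e-01]] 0.1
```

View pics/top0.png

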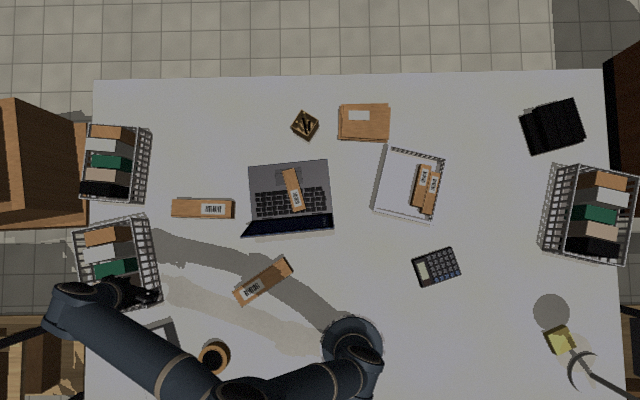

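View pics/side0.png

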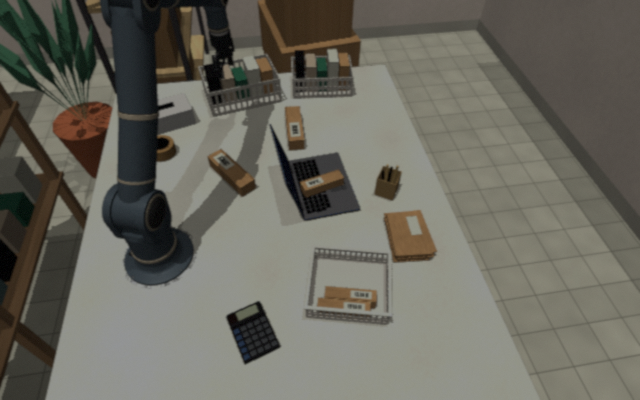

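The top view shows the carton on the laptop at about (292,190). The white basket is at (408,185) with its two cartons on the right (-y) side, and the lid foot is at about (288,228). The pen box (305,125) and envelopes (364,122) lie beyond. Next I measure from depth.

```bash
cat > h.py <<'E'
import cv2,numpy as np
from rig import *
def cloud(n,d):
    c=camera_params(n);K=c["K"];v,u=np.mgrid[:400,:640]
    P=np.stack([(u-K[0,2])/K[0,0]*d,(v-K[1,2])/K[1,1]*d,d],-1)
    return P@np.array(c["rotation"]).T+c["position"]
def rect(P,m,name):
    q=P[m];r=cv2.minAreaRect((q[:,:2]*1000).astype(np.float32))
    print(name,m.sum(),"c",np.round(r[0],1),"size",np.round(r[1],1),"ang",round(r[2],1),"z",np.round(np.percentile(q[:,2],[5,50,95])*1000,1));return r
E
python3 - <<'E'
from h import *
for n in("top","side"):
    im=cv2.imread(f"pics/{n}0.png");d=np.load(f"pics/{n}0.npy");P=cloud(n,d);x,y,z=np.moveaxis(P,-1,0)
    hsv=cv2.cvtColor(im,cv2.COLOR_BGR2HSV);ok=d>0
    br=(hsv[...,0]>5)&(hsv[...,0]<25)&(hsv[...,1]>70)
    print(n)
    box=lambda a,b,c,e:ok&(x>a)&(x<b)&(y>c)&(y<e)
    t=box(.3,.75,-.35,.35)&(abs(z)<.008);print("table z",np.median(z[t]))
    L=box(.3,.7,-.0,.36)
    rect(P,L&(z>.045)&(z<.062)&(x>.42)&(y<.28)&(y>.08)&(hsv[...,2]>60)&br,"carton brown top")
    rect(P,L&(z>.009)&(z<.022)&(x>.36)&(y<.31),"deck")
    lid=L&(z>.07)&(z<.25);rect(P,lid,"lid")
    q=P[lid];print("lid fit",np.polyfit(q[:,2],q[:,0],1)) if 0 else None
    for a in np.arange(.06,.24,.02):
        m=lid&(z>a)&(z<a+.02)
        if m.sum()>5:print(" z%.2f"%(a+.01),m.sum(),"x",np.round(np.percentile(x[m],[2,50,98]),3),"y",np.round(np.percentile(y[m],[2,98]),3))
    B=box(.33,.75,-.36,-.02)
    rect(P,B&(z>.058)&(z<.075)&(x<.66) &~br,"rim")
    rect(P,B&(z>.044)&(z<.056)&br&(x<.62),"bcartons")
E
```

```text
top
table z -0.0003483400735542208
carton brown top 411 c [557.2 190.9] size [150.1  45.2] ang 15.5 z [48.3 52.3 56. ]
deck 3025 c [567.8 190.4] size [207.8 253. ] ang 4.5 z [10.2 14.1 18.5]
lid 1168 c [429.  198.1] size [ 44.5 289.8] ang 4.6 z [ 80.6 155.9 203.6]
 z0.07 55 x [0.436 0.448 0.461] y [0.065 0.337]
 z0.09 136 x [0.432 0.446 0.458] y [0.06  0.335]
 z0.11 139 x [0.426 0.44  0.451] y [0.061 0.335]
 z0.13 134 x [0.422 0.433 0.444] y [0.061 0.334]
 z0.15 157 x [0.416 0.429 0.44 ] y [0.059 0.336]
 z0.17 147 x [0.41  0.423 0.434] y [0.062 0.335]
 z0.19 212 x [0.401 0.415 0.428] y [0.059 0.335]
 z0.21 188 x [0.398 0.411 0.424] y [0.061 0.333]
rim 569 c [ 567.6 -217.6] size [215.1 242. ] ang 75.2 z [60.7 64.6 68.9]
bcartons 600 c [ 543.2 -271.9] size [ 75.2 151.3] ang 75.2 z [45.  48.7 52.9]
side
table z -5.598603690870618e-06
carton brown top 328 c [558.3 197. ] size [150.9  52.8] ang 16.0 z [47.7 53.2 57.1]
deck 2123 c [566.8 190.8] size [200.2 250.3] ang 3.8 z [10.8 15.  19.4]
lid 558 c [430.8 201.4] size [ 45.5 290.6] ang 4.4 z [ 79.7 161.7 204.5]
 z0.07 31 x [0.442 0.455 0.463] y [0.061 0.33 ]
 z0.09 56 x [0.436 0.45  0.46 ] y [0.061 0.334]
 z0.11 57 x [0.431 0.446 0.454] y [0.06  0.322]
 z0.13 63 x [0.425 0.439 0.448] y [0.059 0.339]
 z0.15 67 x [0.42  0.433 0.443] y [0.06  0.341]
 z0.17 63 x [0.414 0.428 0.437] y [0.058 0.339]
 z0.19 90 x [0.405 0.42  0.431] y [0.057 0.336]
 z0.21 131 x [0.4   0.413 0.425] y [0.062 0.334]
rim 778 c [ 569.6 -211.3] size [218.2 240.6] ang 75.3 z [59.9 64.3 68. ]
bcartons 702 c [ 547.  -261.9] size [ 67.3 151.5] ang 75.7 z [45.4 48.6 52.4]
```

```bash
python3 - <<'E'
import cv2
a=cv2.imread("pics/top0.png")[130:260,225:465];cv2.imwrite("pics/c1.png",cv2.resize(a,None,fx=3.3,fy=3.3,interpolation=cv2.INTER_CUBIC))
E
```

```text
(no output)
```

View pics/c1.png

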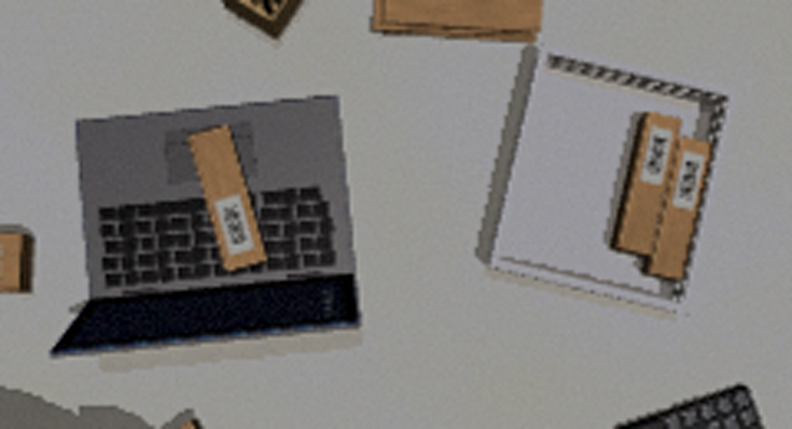

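The carton is at (0.557, 0.191) with yaw +15.5°, and its 150×45 size and 54 mm top match. The basket centre is at about (0.568, -0.216) with yaw -14.8°, so its free space is at about (0.578, -0.179). Now I check reach and pre-grasp.

```bash
cat >> h.py <<'E'
def R(yaw,flip=False):
    a=np.radians(yaw+(180 if flip else 0)); y=np.array([-np.sin(a),np.cos(a),0]);z=np.array([0,0,-1.]);return np.stack([np.cross(y,z),y,z],1)
C=np.array([.557,.192]);CY=15.5
BY=-14.8;b=np.radians(BY);S=np.array([.568,-.216])+.041*np.array([-np.sin(b),np.cos(b)])
E
python3 - <<'E'
from h import *
for f in(0,1):
    for n,p,yaw in(("carton hi",[*C,.3],CY),("carton",[*C,.046],CY),("bas hi",[*S,.3],BY),("bas",[*S,.034],BY),("lid back",[.36,.19,.2],5),("lidf",[.53,.2,.1],5)):
        q=inverse_kinematics(p,R(yaw,f));print(f,n,None if q is None else np.round(q,2))
E
```

```text
0 carton hi [-0.45  0.27  0.06  1.65 -0.02  1.22  1.45]
0 carton [-0.38  0.54 -0.03  1.89  0.02  0.71  1.42]
0 bas hi [-0.34  0.35  0.76  1.64 -0.25  1.25  1.78]
0 bas [-0.05  0.6   0.38  1.88 -0.32  0.72  1.82]
0 lid back [-0.66  0.05  0.07  2.16 -0.    0.93  1.07]
0 lidf [-0.45  0.43  0.02  1.92 -0.01  0.79  1.24]
1 carton hi [-0.86  0.3   0.59  1.67 -0.17  1.23 -1.53]
1 carton [-0.76  0.58  0.49  1.92 -0.4   0.74 -1.35]
1 bas hi [-0.49  0.42  1.    1.65 -0.37  1.27 -1.24]
1 bas [-0.25  0.67  0.67  1.89 -0.58  0.78 -1.09]
1 lid back [-1.1   0.04  0.54  2.18 -0.02  0.93 -2.04]
1 lidf [-0.86  0.48  0.56  1.94 -0.35  0.81 -1.59]
```

```bash
python3 - <<'E'
from h import *
p=sense()["position"]
move_l([p[0],p[1],.36],feed=.3)
g=C+.008*np.array([np.cos(np.radians(CY)),np.sin(np.radians(CY))])
movep([*g,.34],R(CY)); command_gripper(.075,30)
print(move_l([*g,.10],feed=.25,until_force=12))
s=sense();print(s["time_s"],s["position"],s["wrist_force"])
p,d=camera("side");cv2.imwrite("pics/s2.png",cv2.resize(p[80:260,180:420,::-1],None,fx=3,fy=3))
E
```

```text
False
3.9667 [0.56576024 0.19452056 0.1013308 ] [ 0.88844926 -0.07687815  0.55715016]
```

View pics/s2.png

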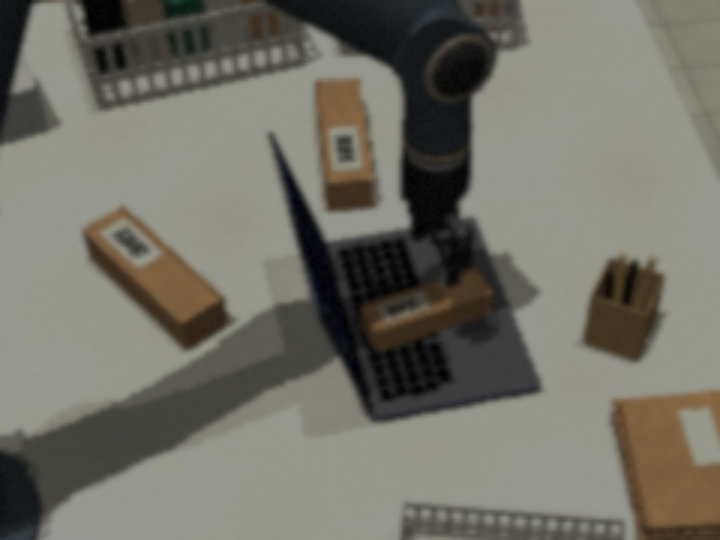

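The fingers straddle the carton (crop about (455,265)), and the wrist is well clear of the lid.

```bash
python3 - <<'E'
from h import *
p=sense()["position"]
print(move_l([p[0],p[1],.047],feed=.12,until_force=8))
command_gripper(0,30);s=sense();print(s["finger_gap"],s["gripper_force"],s["position"],s["wrist_force"])
move_l([p[0],p[1],.26],feed=.15)
s=sense();print(s["finger_gap"],s["gripper_force"],s["wrist_force"],s["time_s"])
g=S+.008*np.array([np.cos(b),np.sin(b)])
movep([*g,.26],R(BY))
s=sense();print(s["finger_gap"],s["gripper_force"],s["position"],s["time_s"])
for n in("top","side"):
    p,d=camera(n);cv2.imwrite(f"pics/{n}3.png",p[:,:,::-1]);np.save(f"pics/{n}3.npy",d)
a=cv2.imread("pics/top3.png")[130:260,225:465];c=cv2.imread("pics/side3.png")[150:330,240:440]
cv2.imwrite("pics/c3.png",np.hstack([cv2.resize(a,(480,260)),cv2.resize(c,(289,260))]))
E
```

```text
False
0.00011344651141571055 3.009829507791437 [0.56686291 0.19484188 0.04805474] [-0.26500465  0.11550774  6.29140572]
-7.194257563280329e-05 0.0 [ 0.15554371 -0.61820994  0.71366706] 6.875
0.0001270700013718548 0.0 [ 0.58695319 -0.17592797  0.25979614] 8.2667
```

View pics/c3.png

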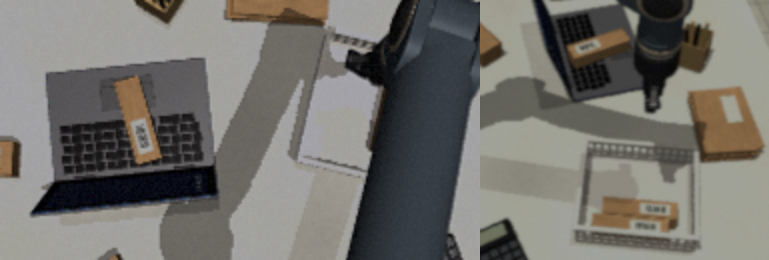

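The carton was not grasped; it is still on the keyboard (crop about (138,120)). I compare where the gripper appears with where sense() says it is.

```bash
python3 - <<'E'
from h import *
s=sense();print(s["tcp_rot"].round(3) if hasattr(s["tcp_rot"],"round") else s["tcp_rot"])
im=[]
def proj(n,X):
    c=camera_params(n);v=np.array(c["K"])@(np.array(c["rotation"]).T@(np.array(X)-c["position"]));return v[:2]/v[2]
T=np.array(s["position"]);Rm=np.array(s["tcp_rot"])
for n in("top","side"):
    p=cv2.imread(f"pics/{n}3.png");u=proj(n,T);t=proj(n,T+.025*Rm[:,2]);print(n,u,t)
    P=cloud(n,np.load(f"pics/{n}3.npy"))
    m=(P[...,2]>.20)&(P[...,2]<.245)&(np.hypot(P[...,0]-T[0],P[...,1]-T[1])<.15)
    if m.sum():print("pts below tcp",m.sum(),P[m].mean(0),P[m].min(0),P[m].max(0))
    x,y=int(t[0]),int(t[1]);c=cv2.resize(p[y-50:y+50,x-60:x+60],None,fx=3.3,fy=3.3);cv2.circle(c,(198,165),3,(0,0,255),-1);im.append(c)
cv2.imwrite("pics/c4.png",np.hstack(im))
q=C;print("carton",proj("top",[*C,.054]))
for n in("top","side"):
    im=cv2.imread(f"pics/{n}3.png");d=np.load(f"pics/{n}3.npy");P=cloud(n,d);x,y,z=np.moveaxis(P,-1,0)
    h=cv2.cvtColor(im,cv2.COLOR_BGR2HSV);br=(h[...,0]>5)&(h[...,0]<25)&(h[...,1]>70)
    rect(P,(z>.045)&(z<.062)&(x>.42)&(y<.28)&(y>.08)&(x<.7)&br&(h[...,2]>60),"carton")
E
```

```text
[[-0.968  0.252 -0.   ]
 [ 0.252  0.968  0.001]
 [ 0.     0.001 -1.   ]]
top [411.20335296 169.49351242] [409.35993149 170.83016571]
side [357.22500306 227.869866  ] [356.52365858 233.42893017]
carton [293.04912151 189.57828824]
carton 413 c [557.3 190.8] size [150.3  45. ] ang 15.4 z [48.2 53.  57.1]
carton 340 c [558.6 196.1] size [150.2  52.1] ang 14.3 z [48.1 53.1 56.7]
```

View pics/c4.png

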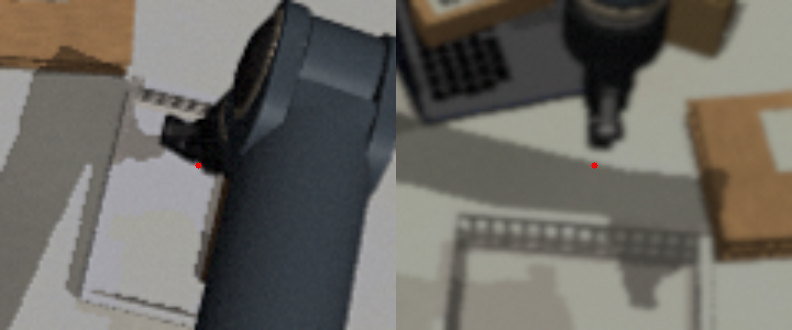

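In the side view the fingertips sit about 6 px above the point projected from sense(), and no depth points lie at z 0.20–0.245. I measure the actual fingertip position from depth in both views.

```bash
python3 - <<'E'
from h import *
s=sense();T=np.array(s["position"])
for n in("top","side"):
    P=cloud(n,np.load(f"pics/{n}3.npy"))
    near=np.hypot(P[...,0]-T[0],P[...,1]-T[1])<.12
    for a in np.arange(.2,.40,.012):
        m=near&(P[...,2]>a)&(P[...,2]<a+.012)
        if m.sum()>2:print(n,"z%.3f"%a,m.sum(),P[m].mean(0).round(3),(P[m].max(0)-P[m].min(0)).round(3))
E
```

```text
top z0.272 7 [ 0.578 -0.173  0.278] [0.008 0.018 0.008]
top z0.284 3 [ 0.578 -0.171  0.292] [0.008 0.012 0.006]
top z0.308 12 [ 0.582 -0.156  0.315] [0.018 0.029 0.01 ]
top z0.320 16 [ 0.585 -0.152  0.324] [0.009 0.017 0.012]
top z0.332 14 [ 0.585 -0.143  0.338] [0.02  0.035 0.008]
top z0.344 28 [ 0.594 -0.132  0.352] [0.037 0.041 0.011]
top z0.356 49 [ 0.598 -0.129  0.36 ] [0.029 0.031 0.011]
top z0.368 24 [ 0.595 -0.141  0.373] [0.021 0.012 0.012]
top z0.380 10 [ 0.592 -0.143  0.385] [0.017 0.007 0.009]
top z0.392 18 [ 0.576 -0.148  0.4  ] [0.056 0.02  0.009]
side z0.260 5 [ 0.587 -0.182  0.27 ] [0.018 0.006 0.003]
side z0.272 19 [ 0.585 -0.185  0.278] [0.02  0.013 0.012]
side z0.308 10 [ 0.581 -0.187  0.316] [0.03  0.025 0.008]
side z0.320 14 [ 0.584 -0.189  0.328] [0.031 0.01  0.011]
side z0.332 20 [ 0.581 -0.189  0.338] [0.032 0.016 0.012]
side z0.344 41 [ 0.576 -0.218  0.352] [0.04  0.052 0.011]
side z0.356 76 [ 0.576 -0.218  0.361] [0.041 0.051 0.012]
side z0.368 62 [ 0.578 -0.207  0.373] [0.035 0.038 0.011]
side z0.380 30 [ 0.579 -0.21   0.386] [0.02  0.01  0.012]
side z0.392 78 [ 0.58  -0.205  0.399] [0.069 0.036 0.012]
```

Horizontally the gripper matches sense(), but the shut fingertips are really at about z = TCP + 5 mm, not TCP - 25 mm. The 6 N touch on the carton top (54 mm) at TCP 48 mm confirms this, so the stated tool length is about 30 mm off. I retry with z lowered by 30 mm.

```bash
python3 - <<'E'
from h import *
g=C+.004*np.array([np.cos(np.radians(CY)),np.sin(np.radians(CY))])
movep([*g,.26],R(CY)); command_gripper(.08,30)
move_l([*g,.08],feed=.25)
print(move_l([*g,.017],feed=.06,until_force=6))
command_gripper(0,30);s=sense();print(s["finger_gap"],s["gripper_force"],s["position"],s["wrist_force"])
if s["finger_gap"]>.03:
    move_l([*g,.04],feed=.08);s=sense();print(s["finger_gap"],s["gripper_force"],s["wrist_force"],s["time_s"])
    move_l([*g,.22],feed=.15)
    s=sense();print(s["finger_gap"],s["gripper_force"],s["wrist_force"],s["time_s"])
for n in("top","side"):
    p,d=camera(n);cv2.imwrite(f"pics/{n}5.png",p[:,:,::-1]);np.save(f"pics/{n}5.npy",d)
E
```

```text
False
0.04453519821181693 32.71662712097168 [0.56117136 0.19334141 0.01746491] [0.17314792 0.54472542 3.16736257]
0.04421398228940974 32.2307950258255 [-0.9096023  -0.61591118 -1.14053128] 13.425
0.044633396290919725 32.22795367240906 [-0.74095407  0.3669809  -1.01246344] 14.775
```

```bash
python3 - <<'E'
from h import *
g=S+.004*np.array([np.cos(b),np.sin(b)])
movep([*g,.22],R(BY))
move_l([*g,.04],feed=.15)
print(move_l([*g,.002],feed=.03,until_force=4))
s=sense();print(s["finger_gap"],s["position"],s["wrist_force"],s["time_s"])
command_gripper(.062);sleep(.2)
move_l([*g,.12],feed=.15); move_l([*g,.3],feed=.3)
s=sense();print(s["finger_gap"],s["wrist_force"],s["time_s"])
q=list(s["joint_pos"]);movep([.50,.05,.36],R(5))
for n in("top","side"):
    p,d=camera(n);cv2.imwrite(f"pics/{n}6.png",p[:,:,::-1]);np.save(f"pics/{n}6.npy",d)
    im=cv2.imread(f"pics/{n}6.png");P=cloud(n,d);x,y,z=np.moveaxis(P,-1,0)
    h=cv2.cvtColor(im,cv2.COLOR_BGR2HSV);br=(h[...,0]>5)&(h[...,0]<25)&(h[...,1]>70)
    B=(x>.33)&(x<.75)&(y>-.36)&(y<-.02)
    for nm,m in(("carton",B&br&(z>.03)&(z<.0455)&(y>-.235)),("bc",B&br&(z>.0455)&(z<.056)&(x<.62)),("rim",B&~br&(z>.058)&(z<.075)&(x<.66)),("lid",(x>.3)&(x<.48)&(y>.04)&(y<.36)&(z>.195)&(z<.215))):
        if m.sum()>5:rect(P,m,n+nm)
print(sense()["time_s"])
a=cv2.imread("pics/top6.png")[130:260,225:465];c=cv2.imread("pics/side6.png")[150:330,240:440]
cv2.imwrite("pics/c6.png",np.hstack([cv2.resize(a,(480,260)),cv2.resize(c,(289,260))]))
E
```

```text
True
0.04437326500476698 [ 0.5821316  -0.17735785  0.00544984] [-0.69969256  0.41638813  4.2691473 ] 18.6583
0.06182161147323231 [ 0.06248143  0.56141402 -0.23029847] 20.8417
topcarton 532 c [ 635.3 -150.3] size [318.8 128.5] ang 27.1 z [34.7 40.8 44.6]
topbc 571 c [ 553.1 -234.3] size [152.  149.8] ang 74.4 z [45.9 48.9 53. ]
toprim 564 c [ 568.  -216.8] size [214.6 242.4] ang 75.2 z [60.7 64.5 68.7]
toplid 231 c [410.1 212.7] size [  9.1 253. ] ang 4.6 z [196.4 201.5 205.7]
sidecarton 679 c [ 636.4 -148.3] size [309.7 126.1] ang 26.5 z [33.1 40.9 44.8]
sidebc 639 c [ 556.5 -226.1] size [138.6 151.2] ang 75.0 z [45.9 48.5 52.2]
siderim 771 c [ 570.1 -210.2] size [218.4 240.9] ang 75.3 z [60.4 64.3 68.1]
sidelid 161 c [413.1 197.7] size [  9.4 286.7] ang 4.5 z [197.1 202.7 206.4]
21.925
```

View pics/c6.png

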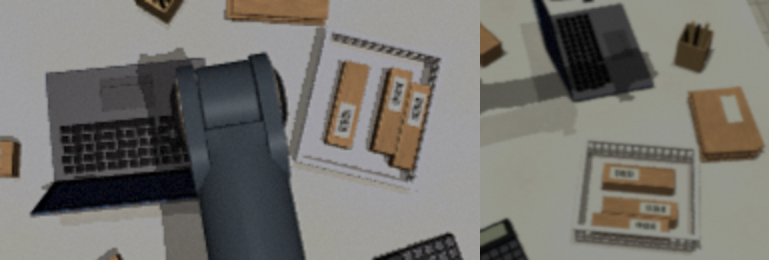

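The carton lies beside the two others, at crop (345,105) in the top view, clear of the walls. The lid still leans back at about 1.88 rad. From the lid profile the hinge is at about (0.472, 0.200) with yaw 4.5°. I'll push from behind with shut fingers along an arc.

```bash
cat >> h.py <<'E'
H=np.array([.472,.200]);LY=4.5;u=np.array([np.cos(np.radians(LY)),np.sin(np.radians(LY))])
def tcp(s,tipz): return [*(H+s*u),tipz-.005]
def arc(th,r=.165):   # shut fingertip's lower front corner on the lid's outer face
    return tcp(r*np.cos(th)-.007*np.sin(th)-.011, .017+r*np.sin(th)+.007*np.cos(th))
E
python3 - <<'E'
from h import *
command_gripper(0,20)
movep(tcp(-.105,.33),R(LY))
move_l(tcp(-.105,.178),feed=.2)
s=sense();print(s["position"],s["wrist_force"],s["time_s"])
# check reach of all
print([inverse_kinematics(arc(t),R(LY)) is not None for t in np.arange(1.5,-.01,-.3)])
print(move_l(tcp(-.05,.176),feed=.05,until_force=10),sense()["wrist_force"])
print(move_l(arc(1.5),feed=.05,until_force=10))
s=sense();print(s["position"],s["wrist_force"],s["time_s"])
for n in("top","side"):
    p,d=camera(n);cv2.imwrite(f"pics/{n}7.png",p[:,:,::-1])
cv2.imwrite("pics/c7.png",cv2.resize(cv2.imread("pics/side7.png")[80:260,180:420],None,fx=2,fy=2))
E
```

```text
[0.3684768  0.19180931 0.17375906] [ 1.0821379   0.28027713 -0.37254654] 24.25
[True, True, True, True, True, True]
False [-0.26068475  0.1689666   0.31782189]
False
[0.46635963 0.19961272 0.17745282] [-0.01866209 -0.35442999 -0.76967175] 26.5333
```

View pics/c7.png

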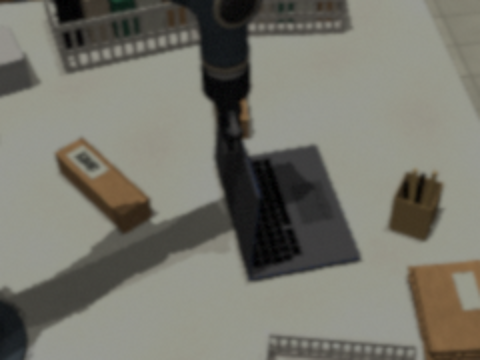

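The lid is now close to upright (crop about (240,195)) with the finger behind it, and the laptop has not moved. I continue along the arc.

```bash
python3 - <<'E'
from h import *
for t in np.arange(1.35,.1,-.15):
    f=move_l(arc(t),feed=.09,until_force=14);w=sense()["wrist_force"];print(round(t,2),f,np.round(w,1))
    if f:break
else:
    move_l(arc(.08),feed=.05,until_force=14)
    p=arc(0);p[2]-=.008
    print(move_l(p,feed=.02,until_force=10))
s=sense();print(s["position"],np.round(s["wrist_force"],1),s["time_s"])
p,d=camera("side");cv2.imwrite("pics/c8.png",cv2.resize(p[80:260,180:420,::-1],None,fx=2,fy=2))
E
```

```text
1.35 False [-0.7  0.   0.6]
1.2 False [-0.4  0.1  0.2]
1.05 False [0.5 0.4 0.6]
0.9 False [ 0.2 -0.1 -0.1]
0.75 False [0.  0.3 0.7]
0.6 False [0.5 0.2 0.8]
0.45 False [-0.8  0.4 -0.2]
0.3 False [ 0.5 -0.1  0.4]
0.15 False [-0.6  0.4  0. ]
True
[0.62524007 0.21211183 0.01802248] [-0.6 -0.3  5. ] 31.575
```

View pics/c8.png

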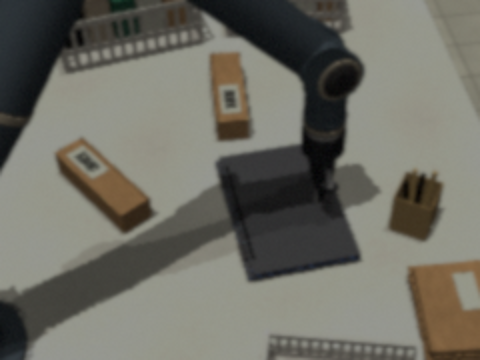

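The lid is down (crop (288,210)) and contact came at the predicted height. I press once more gently near the free edge, retract and verify.

```bash
python3 - <<'E'
from h import *
p=np.array(sense()["position"])
q=p.copy();q[:2]+=.012*u;q[2]=.026
move_l(p+[0,0,.012],feed=.05);move_l(q,feed=.05);q[2]=.012
print(move_l(q,feed=.02,until_force=12));s=sense();print(s["position"],s["wrist_force"]);sleep(.3)
q[2]=.1;move_l(q,feed=.1);q[2]=.32;move_l(q,feed=.3);movep([.42,-.30,.36],R(-14));sleep(.3)
for n in("top","side"):
    im,d=camera(n);P=cloud(n,d);x,y,z=np.moveaxis(P,-1,0)
    m=(x>.44)&(x<.7)&(y>.03)&(y<.36)&(z>.012)&(z<.06)
    rect(P,m,n+" laptop");i=(x>.49)&(x<.65)&(y>.08)&(y<.32)&(z<.06)&(z>0.01)
    A=np.c_[P[i][:,:2]-H,np.ones(i.sum())];print("plane",np.linalg.lstsq(A,z[i],rcond=None)[0])
    cv2.imwrite(f"pics/{n}9.png",im[:,:,::-1])
print(sense()["time_s"])
a=cv2.imread("pics/top9.png")[90:290,225:475];c=cv2.imread("pics/side9.png")[120:330,230:450]
cv2.imwrite("pics/c9.png",np.hstack([cv2.resize(a,(400,320)),cv2.resize(c,(335,320))]))
E
```

```text
True
[0.63727521 0.21307966 0.01802907] [-1.71597097 -0.63022435  4.74377481]
top laptop 4434 c [559.8 208.7] size [202.2 290.7] ang 4.5 z [17.4 22.4 26.8]
plane [-0.00110994 -0.0025617   0.0226864 ]
side laptop 1999 c [589.5 212.3] size [153.2 291.7] ang 2.7 z [18.7 23.4 27.7]
plane [ 7.32823647e-04 -6.02973562e-05  2.34557741e-02]
37.4833
```

View pics/c9.png

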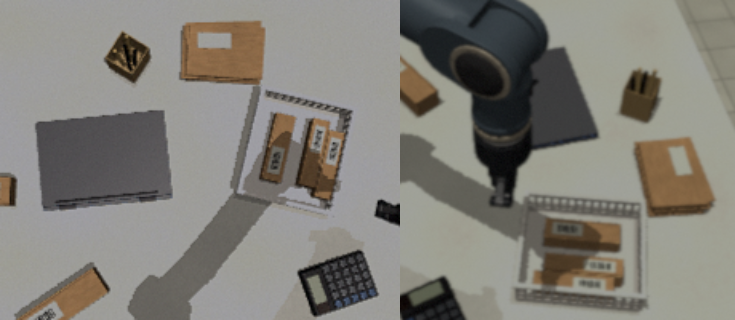

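The lid's top face is level (slope under 0.003) at 23 mm. The laptop's front corner is at pixel (327,159), where it started at (328,159). The carton is flat in the basket and the bystanders are in place.

```bash
python3 -c "
from rig import *
print(finish_job())"
```

```text
the job is handed in; nothing more can be done
None
```

The job is handed in at about 37 s of the 66 s allowed: the carton lies flat in the basket beside the other two, the lid is fully shut, and nothing else has visibly moved; the judge's result was not shown.

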